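# Turn the sowing binder to its next chart

## Task

On the potting table a lever-arch binder of stiff sowing charts lies open. Pushing with a fingertip, turn just the top leaf of the right-hand pile gently over the arches until it lies fully flat on the left-hand pile, and leave the leaf beneath it lying where it is. Only push the leaf, do not pinch it or flick it over; do not drag, tip or lift the binder, and leave the trays, trowel, pot and brush alone.

Things in the scene. Friction and masses are not known exactly. Their poses are not given: they have to be found in the camera images.
- binder: open lever-arch binder, loose, lying flat, about 2 kg, grey covers 228 x 337 x 3 mm. Origin: middle of its underside, on the table. x runs along the spine, y to the left pile, z up. Each pile of white leaves spans 12 to 160 mm to its side of the spine and x = -105 to 105 mm; tops 40 mm (left) and 43 mm (right, with top leaf) above the table
- axis_mid (a point): middle of the line about which the leaves turn: at the binder's x = 0, y = 0, 41.5 mm above the table; the line runs along the binder's x axis. Two steel arches at x = -40 and 40 mm (22 mm radius about this line, top 66 mm above the table) carry the leaves
- top_leaf (a joint): top leaf of the right pile: 0 flat on the right, 1.57 upright, 3.14 flat on the left pile (stop). Starts at 0 to 0.3. The arches grip it snugly: it stays at whatever angle it is left and takes about 2 N at the tab to turn. Stiff white plate 210 mm (along the spine) x 148 mm, 3 mm thick, 0.1 kg, 12 to 160 mm off the turning axis, plus its tab
- top_tab (a point): centre of the top leaf's index tab: 170 mm off the turning axis, middle of the leaf's outer edge (binder's x = 0). Tab 44 mm wide along the edge, 3 mm thick, reaching 160 to 180 mm off the axis. With the leaf flat its underside is 40 mm above the table, with nothing below but the 3 mm cover board (to 168.5 mm off the axis)
- front_sheet: paper chart glued on the top leaf's upper face (0.3 mm proud, 7 mm or more inside the plate's edges), with a label on that face of the tab (34 x 12 mm); origin on the turning axis, turns with the leaf
- back_sheet: the same on the top leaf's under face
- next_leaf (a joint): angle of the leaf directly under the top leaf, to be left at 0 (flat on the right); the same plate, axis 3.5 mm lower
- next_tab (a point): centre of that next leaf's tab: 170 mm off its axis, 70 mm along the edge towards the binder's -x end from the top leaf's tab
- trays: two stacked white seed trays, fixed, to the left of the binder: lower 360 x 230 x 56 mm, upper 240 x 230 x 56 mm on its far part, seedlings to about 145 mm; origin: on the table under the lower tray's near right corner (the tray extends from it along its own +x and +y)
- trowel: copper-coloured aluminium hand trowel, 315 mm, loose, leaning with its blade tip on the table and its handle on the lower tray's near edge; origin on its underside 161 mm from the blade tip, x towards the handle
- pot: blue glazed pot, 114 mm across the rim, 95 mm high, loose, beyond the left part of the binder's far (+x) end; origin: middle of its underside
- brush: bamboo brush with hard bristles, 210 x 50 x 18 mm, loose, lying along the right part of the binder's far (+x) end; origin on the table, 81 mm from the bristle ends, x along it towards the bristles

How it is judged (in metres and radians):
At the end, for the whole second after the job is handed in: The top leaf lies flat on the left pile (angle above 3.08 rad, within 3.5 degrees) at rest, the next leaf still lies flat on the right (below 0.06 rad), and the binder lies flat within 20 mm of where it was (value of joint top_leaf above 3.08 rad and velocity of joint top_leaf below 0.1 rad/s and value of joint next_leaf below 0.06 rad and distance of binder from where it was at the start of the episode below 0.02 m and linear speed of binder below 0.02 m/s and angle between binder's own z axis and vertical below 0.03 rad); the robot touches nothing.
It fails at once if the leaf is pinched (both faces pressed by the fingers at once, over 1 N each) (contact force between the fingers and front_sheet above 1 N and contact force between the fingers and back_sheet above 1 N).
It fails at once if the leaf is flicked over (faster than 6 rad/s) (velocity of joint top_leaf above 6 rad/s).
It fails at once if the next leaf is turned up too (over 0.3 rad) (value of joint next_leaf above 0.3 rad).
It fails at once if the binder is dragged or lifted (over 20 mm) or tipped (over 0.1 rad) (distance of binder from where it was at the start of the episode above 0.02 m or angle between binder's own z axis and vertical above 0.1 rad).
It fails at once if the pot, brush or trowel is shifted over 25 mm, or the robot leans on the trays (over 5 N) (distance of any of pot, brush, trowel from where it was at the start of the episode above 0.025 m or contact force between any of the arm, the fingers and trays above 5 N).
It also fails if it takes over 43 s, if anything falls off the work surface, if the arm or the gripper's body presses on something with over 40 N, if the wrist force passes 120 N, or if a joint passes its speed limit or range.

## Robot

A 7-joint arm with a two-finger parallel gripper is mounted at the origin on the work surface. World frame = base frame: x ahead of the robot, y to its left, z up, the work surface at z = 0. Lengths are in m, angles in degrees, forces in N, time in s.
With the tool pointing down it reaches from about 0.425 to 0.875 m from the base axis. Payload 8.4 kg.
Tool frame: the origin (TCP) lies midway between the tips of the shut fingers; the grasp point (between the pads) lies bot.grasp_offset behind it (bot.grasp_offset is the distance from the TCP to the grasp point, in m); z points along the fingers, y is the direction in which the jaws open and shut (so a half turn about z gives the same grasp; the last joint's range is limited). The gripper opens to 85 mm and grips with 20 to 120 N. Pads are 22 mm wide; open, the fingers measure 114 mm over their backs; the gripper's body (76 mm by 85 mm) begins 54 mm behind the grasp point. The pads swing forward as they close: fully open they stand 13 mm farther back than shut.
Start: joints at [65.993, 19.091, 2.286, 83.961, -0.768, 76.965, -3.352], TCP at [0.204, -0.617, 0.231] pointing down, gripper open.
Joint ranges: [-147.57, 147.57], [-21.85, 119.76], [-74.77, 79.35], [14.55, 137.4], [-85.83, 265.84], [4.83, 119.75], [-152.11, 152.11]. Speed limits (degrees/s): [127.2, 127.2, 159.86, 159.86, 180, 180, 180].

## Interface

Orientations are given as [roll, pitch, yaw] about the fixed x, y, z axes, in that order (R = Rz(yaw) Ry(pitch) Rx(roll)).
In Python, from rig import bot, camera, camera_model gives the robot as it stands. The module is installed in compiled form; this text tells all that it offers.
- The arm moves only by the shell command python3 -m pendant 'ROWS' [FORCE]. ROWS is JSON, a list of rows, each a list of 5 numbers: the gripper's target within -1 to 1 (fully open at 1, half-way at 0, shut at -1), then the shift along the world's x, y, z in mm, then the turn about the world's z in degrees. In form: [[fingers, dx, dy, dz, turn], ...]. A call has 1 to 20 rows; each row shifts and turns the commanded pose from where the row before left it; what a row does not reach is not made up. A row lasts 1/8 s, in which the tool goes at most 62.5 mm and 10.7 degrees, less where a joint would pass 70% of its speed; a pose out of reach is approached as far as the arm can. A call with a gripper value outside its range is refused whole. The fingers move at their own pace and stop on an object; FORCE is the grip in N (left out, the last holds). Time passes only in rows, so rows that do not move let the fingers close. It gives the time, the measured TCP pose, the force and the opening at its end, in the units of the state.
- bot.get_state(): the state, without advancing time (a new reading comes with each control period).
- camera(name): name is "side" or "top"; returns (picture, depth): 480x640x3 uint8, blue, green, red; 480x640 float32, m along the optical axis (not along the pixel's ray), 0 where there is no reading.
- camera_model(name): a dict with "fx", "fy", "cx", "cy" (pixels), "dist_coeffs" ([k1, k2, p1, p2, k3] as OpenCV has them; the pictures are not rectified), "origin" and "attitude" of the camera in the world. Camera axes: x right, y down, z forward; pixel columns grow to the right and rows downward; lengths in m; the calibration is good to about 2 mm. A picture is of the moment at which its call begins. camera_model takes no time and is no camera call.
- bot.close_job(): hands the job in, once; it reports no verdict.
The state is a dict: "clock": time; "qpos": joint angles; "qvel": joint speeds; "joint_torque": joint torques, N m; "eef_pos": TCP position; "tool_rot": TCP orientation; "contact_force": force on the tool from outside, world axes, zero at the start; "torque": the same for the moment, N m; "grip_width": finger opening in m.
Only numpy, scipy, OpenCV 4.12 (cv2) and the standard library are available. Lean on these libraries where they do the work, as an engineer would, in place of code of your own. Each camera call takes 0.05 s, during which the arm holds its last target.

## Working session

There is one attempt and no reset: what is moved stays moved. The work goes in short steps, Python scripts to look and compute and a shell command to move; the robot and the scene stay as the last step left them, time stands still between calls to the robot, and variables do not carry over. Pictures are saved under pics/ and viewed, and the job is handed in when it is done.

```bash
mkdir -p pics; python3 - <<'E'
from rig import bot,camera,camera_model
import cv2,numpy as np
for n in("side","top"):
    p,d=camera(n); cv2.imwrite(f"pics/{n}0.png",p); np.save(f"{n}0.npy",d)
    print(camera_model(n))
print(bot.get_state(), bot.grasp_offset)
E
```

```text
{'fx': 601.1293219808877, 'fy': 601.1293219808877, 'cx': 319.17264229168643, 'cy': 237.98182469999568, 'dist_coeffs': array([-0.06803223,  0.        ,  0.        ,  0.        ,  0.        ]), 'origin': array([0.42483894, 1.16066992, 0.9098939 ]), 'attitude': array([-130.098295  ,   -0.42723984, -171.43499641])}
{'fx': 530.0365358652089, 'fy': 530.0365358652089, 'cx': 320.04647122212566, 'cy': 237.74917225448087, 'dist_coeffs': array([-0.10742337,  0.        ,  0.        ,  0.        ,  0.        ]), 'origin': array([0.48239005, 0.15112752, 1.10712271]), 'attitude': array([-176.3223923 ,    0.36545893,  -91.00670902])}
{'clock': 0.1, 'qpos': array([65.9935224 , 19.12918884,  2.28463675, 84.00401924, -0.7696545 ,
       76.96504809, -3.3523508 ]), 'qvel': array([ 0.05051452, -0.01072175,  0.05650049, -0.23086053,  0.00600099,
        0.02124084, -0.02706202]), 'joint_torque': array([ 3.94004761e-03, -6.60023403e+01,  1.37029186e+00, -4.06472826e+01,
        1.71017734e-02,  9.04287037e-03,  6.28055432e-05]), 'eef_pos': array([ 0.20420372, -0.61667491,  0.23051037]), 'tool_rot': array([-1.79917064e+02,  3.78381350e-03,  1.83208354e+01]), 'contact_force': array([-0.04580105, -0.61953023,  1.09632483]), 'torque': array([ 0.02837103, -0.03916791, -0.04099608]), 'grip_width': 0.08551549408000274} 0.0187
```

View pics/top0.png

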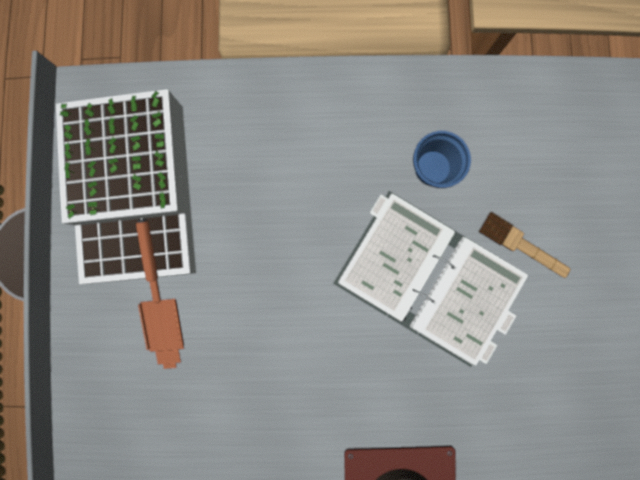

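View pics/side0.png

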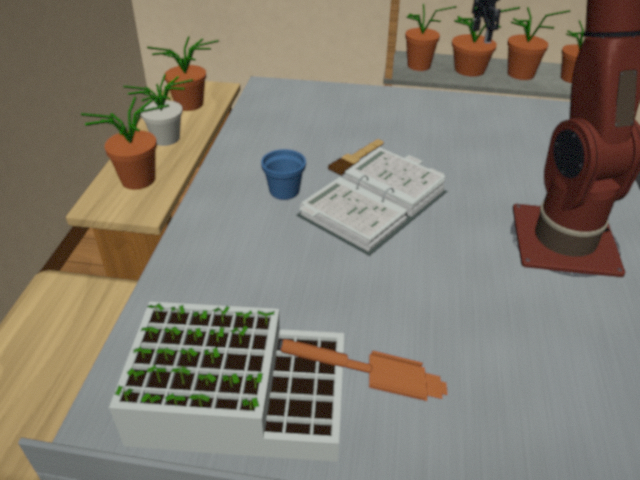

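The top view shows the spine running from about (408,322) to (457,238). The top tab is near (508,322), the next tab near (487,352), and the brush and pot are beyond the +x end. Next I'll measure these.

```bash
cat > h.py <<'E'
import numpy as np,cv2
from scipy.spatial.transform import Rotation as R
from rig import bot,camera,camera_model
def ray(n,px):
    m=camera_model(n);K=np.array([[m['fx'],0,m['cx']],[0,m['fy'],m['cy']],[0,0,1]])
    u=cv2.undistortPoints(np.array(px,float).reshape(-1,1,2),K,m['dist_coeffs']).reshape(-1,2)
    M=R.from_euler('xyz',m['attitude'],degrees=True).as_matrix()
    return np.array(m['origin']),np.c_[u,np.ones(len(u))],M
def onz(n,px,z):
    o,c,M=ray(n,px);d=c@M.T
    return o+d*((z-o[2])/d[:,2])[:,None]
def bydepth(n,px,dep):
    o,c,M=ray(n,px);px=np.array(px).astype(int)
    return o+(c*dep[px[:,1],px[:,0]][:,None])@M.T
E
python3 - <<'E'
from h import *
p=cv2.imread('pics/top0.png');d=np.load('top0.npy')
cv2.imwrite('pics/zoom0.png',cv2.resize(p[180:380,320:585],(795,600),interpolation=cv2.INTER_CUBIC))
g=np.zeros((480,640),np.uint8)
vv,uu=np.mgrid[170:390,320:560]
P=bydepth('top',np.c_[uu.ravel(),vv.ravel()],d).reshape(*uu.shape,3)
s=p[170:390,320:560].astype(int);white=(s.min(2)>150)
m=white&(P[...,2]>.02)
print(m.sum(),np.percentile(P[...,2][m],[5,25,50,75,95]))
for px in [(508,322),(487,352),(378,205),(480,310),(390,260),(510,285),(470,345)]:
    print(px,bydepth('top',[px],d).round(4))
# cover+pile mask: 
c,_=cv2.findContours(m.astype(np.uint8),0,2),0
for k in c[0]:
    if cv2.contourArea(k)>300:
        r=cv2.minAreaRect(k);print(cv2.contourArea(k),r,(cv2.boxPoints(r)+[320,170]).round(1).tolist())
E
```

```text
15000 [0.03675614 0.03974686 0.04267811 0.04703566 0.05059203]
(508, 322) [[ 0.3742 -0.2175  0.0501]]
(487, 352) [[ 0.3142 -0.1757  0.0414]]
(378, 205) [[0.6154 0.0381 0.0405]]
(480, 310) [[ 0.4    -0.1602  0.0522]]
(390, 260) [[0.5036 0.0166 0.0401]]
(510, 285) [[ 0.4484 -0.2231  0.0524]]
(470, 345) [[ 0.3309 -0.1383  0.0518]]
8173.5 ((153.19009399414062, 133.05029296875), (86.1751480102539, 105.72979736328125), 30.34324836730957) [[409.3, 326.9], [462.7, 235.7], [537.1, 279.2], [483.7, 370.4]]
7848.5 ((72.71466064453125, 84.68508911132812), (84.16534423828125, 105.51089477539062), 30.465543746948242) [[329.7, 278.8], [383.2, 187.9], [455.7, 230.6], [402.2, 321.5]]
```

View pics/zoom0.png

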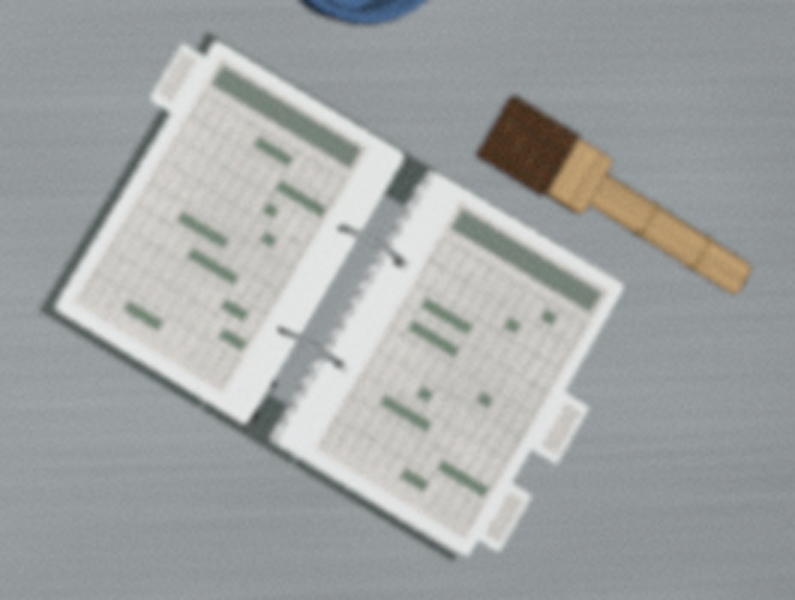

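The zoomed view shows the open binder, with the top tab at zoom (564,428) and the next tab at (505,515). Next I'll fit the leaf plane and the binder frame.

```bash
python3 - <<'E'
from h import *
d=np.load('top0.npy')
z=lambda L:np.array([(a/3+320,b/3+180) for a,b in L])
Lf=onz('top',z([(215,42),(55,310),(250,422),(400,160)]),.040)
print(Lf.round(4))
ax=(Lf[0]-Lf[1])+(Lf[3]-Lf[2]);yaw=np.arctan2(ax[1],ax[0]);print('yaw',np.degrees(yaw),np.linalg.norm(ax)/2)
ex=np.array([np.cos(yaw),np.sin(yaw)]);ey=np.array([-ex[1],ex[0]])
c=Lf[:,:2].mean(0);o=c-ey*.086;print('axis_mid est from left',o)
# right leaf plane
q=z([(428,172),(622,288),(468,557),(273,437)])
mask=cv2.fillPoly(np.zeros((480,640),np.uint8),[q.astype(np.int32)],1);mask=cv2.erode(mask,np.ones((7,7)))
v,u=np.nonzero(mask);P=bydepth('top',np.c_[u,v],d)
a=(P[:,:2]-o)@np.c_[ex,ey];A=np.c_[a,np.ones(len(a))];k=np.linalg.lstsq(A,P[:,2],rcond=None)[0];print('plane z=ax+by+c',k, 'std',(P[:,2]-A@k).std())
th=np.arctan(-k[1]);print('angle',th)
for zz in(.043,.05,.055):
    Q=onz('top',q,zz);print(zz,((Q[:,:2]-o)@np.c_[ex,ey]).round(4).tolist())
for n,px in (('toptab',(564,428)),('nexttab',(505,515))):
    print(n,[( (onz('top',z([px]),zz)[0,:2]-o)@np.c_[ex,ey]).round(4).tolist() for zz in (.04,.05,.06)], bydepth('top',z([px]),d).round(4))
# arches
print('arches',((onz('top',z([(375,240),(312,345)]),.066)[:,:2]-o)@np.c_[ex,ey]).round(4))
# depth profile along binder -y at x=0
for n in ('top',):
  vv,uu=np.mgrid[180:380,320:560];P=bydepth(n,np.c_[uu.ravel(),vv.ravel()],d);b=(P[:,:2]-o)@np.c_[ex,ey]
  for xs in (0,-.07,.07):
    print(xs,[(y,round(float(np.median(P[(abs(b[:,0]-xs)<.012)&(abs(b[:,1]-y)<.006),2])),4)) for y in np.arange(-.19,.19,.02).round(3) if ((abs(b[:,0]-xs)<.012)&(abs(b[:,1]-y)<.006)).any()])
E
python3 - <<'E'
import cv2
p=cv2.imread('pics/side0.png');cv2.imwrite('pics/zs0.png',cv2.resize(p[130:260,290:460],(785,600),interpolation=cv2.INTER_CUBIC))
E
```

```text
[[ 0.6375  0.0096  0.04  ]
 [ 0.4587  0.1216  0.04  ]
 [ 0.3814 -0.0074  0.04  ]
 [ 0.5552 -0.1139  0.04  ]]
yaw -31.7818820926876 0.2073867989518101
axis_mid est from left [ 0.46293248 -0.07060251]
plane z=ax+by+c [-0.1061376   0.52680058  0.09339881] std 0.05835821422113622
angle -0.4848574813091606
0.043 [[0.1034, -0.0081], [0.1036, -0.1625], [-0.106, -0.1615], [-0.1033, -0.007]]
0.05 [[0.1021, -0.0068], [0.1022, -0.1601], [-0.106, -0.1591], [-0.1033, -0.0057]]
0.055 [[0.1011, -0.0058], [0.1013, -0.1584], [-0.1059, -0.1574], [-0.1033, -0.0047]]
toptab [[0.0018, -0.1758], [0.0008, -0.1723], [-0.0001, -0.1688]] [[ 0.3729 -0.2175  0.05  ]]
nexttab [[-0.0691, -0.1701], [-0.0694, -0.1667], [-0.0697, -0.1632]] [[ 0.3148 -0.1786  0.041 ]]
arches [[ 0.0421  0.0044]
 [-0.0386  0.0057]]
0 [(np.float64(-0.19), 0.0033), (np.float64(-0.17), 0.0501), (np.float64(-0.15), 0.0491), (np.float64(-0.13), 0.0487), (np.float64(-0.11), 0.0481), (np.float64(-0.09), 0.0474), (np.float64(-0.07), 0.0463), (np.float64(-0.05), 0.0462), (np.float64(-0.03), 0.0443), (np.float64(-0.01), 0.0265), (np.float64(0.01
[... 626 characters left out ...]
(0.07), 0.04), (np.float64(0.09), 0.0398), (np.float64(0.11), 0.0403), (np.float64(0.13), 0.0396), (np.float64(0.15), 0.0398), (np.float64(0.17), 0.0019)]
0.07 [(np.float64(-0.19), 0.0007), (np.float64(-0.17), 0.0017), (np.float64(-0.15), 0.0491), (np.float64(-0.13), 0.0485), (np.float64(-0.11), 0.0475), (np.float64(-0.09), 0.0474), (np.float64(-0.07), 0.0467), (np.float64(-0.05), 0.0458), (np.float64(-0.03), 0.0449), (np.float64(-0.01), 0.01), (np.float64(0.01), 0.0376), (np.float64(0.03), 0.0395), (np.float64(0.05), 0.0401), (np.float64(0.07), 0.0401), (np.float64(0.09), 0.0399), (np.float64(0.11), 0.0402), (np.float64(0.13), 0.0407), (np.float64(0.15), 0.0401), (np.float64(0.17), 0.0395)]
```

View pics/zs0.png

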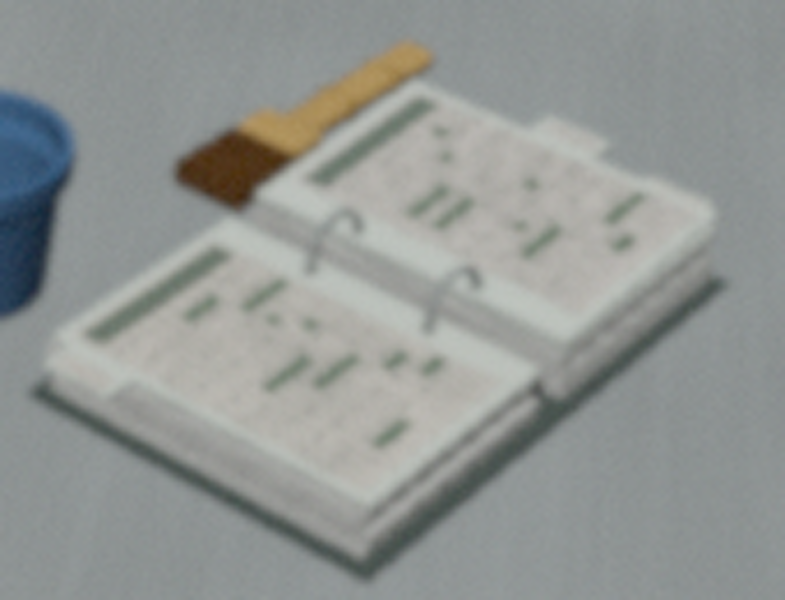

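Measured binder: yaw about -31.8°, axis_mid about (0.463, -0.071), leaf angle about 0.04 rad with the tab top at z≈0.05. The tool stays vertical, so I'll shut the fingers, stand them outside the tab edge, press lightly inwards and lift. First I hover outside the tab with the pad sides facing it.

```bash
python3 -m pendant '[[-1,19,45,0,5],[-1,19,45,0,5],[-1,19,45,0,5],[-1,19,45,0,5],[-1,19,45,0,5],[-1,19,45,0,5],[-1,19,45,0,5],[-1,19,44,0,5],[-1,0,0,-30,0],[-1,0,0,-30,0],[-1,0,0,0,0]]' 20
python3 - <<'E'
from h import *
for n in("side","top"):
    p,d=camera(n); cv2.imwrite(f"pics/{n}1.png",p[130:330,270:536] if n=='side' else p[180:420,300:620])
s=bot.get_state();print(s['clock'],s['eef_pos'],s['tool_rot'],s['contact_force'],s['grip_width'])
E
```

```text
clock: 1.48
eef_pos: [0.3549, -0.2571, 0.1695]
tool_rot: [-179.8, -0.0, 58.3]
contact_force: [0.4, 0.5, 0.9]
grip_width: -0.0
1.575 [ 0.35641119 -0.25816074  0.17196736] [-1.79997019e+02 -4.57137718e-03  5.83118112e+01] [0.46546594 0.21216462 0.36856729] -0.00013462124951864842
```

```bash
python3 -m pendant '[[-1,0,0,-30,0],[-1,0,0,-30,0],[-1,0,0,-30,0],[-1,0,0,-30,0],[-1,0,0,-20,0],[-1,0,0,0,0],[-1,0,0,0,0]]'
python3 - <<'E'
from h import *
for n in("side","top"):
    p,d=camera(n); c=p[110:260,320:520] if n=='side' else p[230:380,420:620]
    cv2.imwrite(f"pics/{n}2.png",cv2.resize(c,(800,600),interpolation=cv2.INTER_CUBIC))
s=bot.get_state();print(s['clock'],s['eef_pos'],s['tool_rot'],s['contact_force'])
E
```

```text
clock: 2.45
eef_pos: [0.3573, -0.2587, 0.0327]
tool_rot: [179.9, 0.0, 58.3]
contact_force: [-0.1, -0.7, -0.3]
grip_width: -0.0004
2.55 [ 0.35720743 -0.25872286  0.03265451] [1.79871806e+02 1.65634508e-02 5.83098765e+01] [ 0.4748165  -0.12103097 -0.10876517]
```

View pics/top2.png

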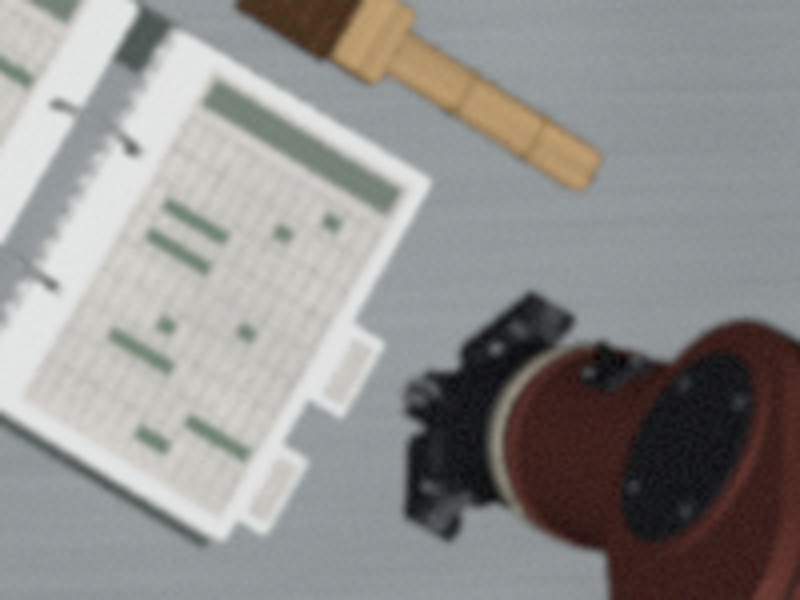

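View pics/side2.png

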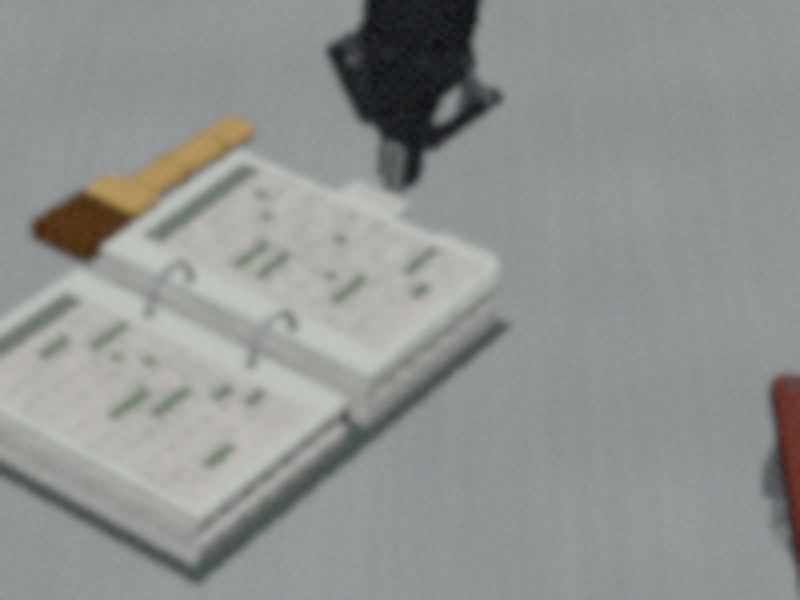

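The pictures show the shut fingers just outside the top tab, clear of the next tab and the brush. Next I close the gap.

```bash
python3 -m pendant '[[-1,5,9,0,0],[-1,4,6,0,0],[-1,0,0,0,0]]'
python3 -m pendant '[[-1,2,3,0,0],[-1,0,0,0,0]]'
python3 -m pendant '[[-1,1,2,0,0],[-1,0,0,0,0]]'
```

```text
clock: 2.92
eef_pos: [0.3659, -0.2423, 0.0315]
tool_rot: [180.0, -0.0, 58.4]
contact_force: [-0.4, -0.1, 0.2]
grip_width: -0.0002
clock: 3.18
eef_pos: [0.3674, -0.2399, 0.0313]
tool_rot: [-180.0, -0.0, 58.3]
contact_force: [-0.7, 0.3, 0.8]
grip_width: 0.0005
clock: 3.42
eef_pos: [0.3683, -0.238, 0.0313]
tool_rot: [-180.0, -0.0, 58.3]
contact_force: [-0.3, -0.3, 0.1]
grip_width: -0.0001
```

```bash
for i in 1 2 3; do python3 -m pendant '[[-1,1,1,0,0],[-1,0,0,0,0]]' | egrep 'eef|force'; done
```

```text
eef_pos: [0.3694, -0.237, 0.0313]
contact_force: [0.2, -0.5, 0.4]
eef_pos: [0.3697, -0.2366, 0.0312]
contact_force: [-3.5, -3.8, -0.3]
eef_pos: [0.3698, -0.2364, 0.0311]
contact_force: [-7.2, -8.3, -0.0]
```

```bash
python3 -m pendant '[[-1,0,0,2,0],[-1,0,0,2,0],[-1,0,0,0,0]]' | egrep 'eef|force'; python3 -m pendant '[[-1,0,0,2,0],[-1,0,0,2,0],[-1,0,0,0,0]]' | egrep 'eef|force'
python3 - <<'E'
from h import *
p,d=camera('side'); c=p[110:260,320:520]
cv2.imwrite(f"pics/side3.png",cv2.resize(c,(800,600),interpolation=cv2.INTER_CUBIC))
p,d=camera('top')
for px in [(480,310),(503,328),(390,260),(510,285),(470,345)]:
    print(px,bydepth('top',[px],d).round(4))
E
```

```text
eef_pos: [0.3699, -0.2363, 0.0352]
contact_force: [-6.3, -6.5, 0.3]
eef_pos: [0.3701, -0.2361, 0.0392]
contact_force: [-5.2, -5.8, 0.3]
(480, 310) [[ 0.4    -0.1601  0.0525]]
(503, 328) [[ 0.3637 -0.2035  0.0601]]
(390, 260) [[0.5037 0.0165 0.0394]]
(510, 285) [[ 0.4484 -0.2229  0.0528]]
(470, 345) [[ 0.3313 -0.1374  0.055 ]]
```

View pics/side3.png

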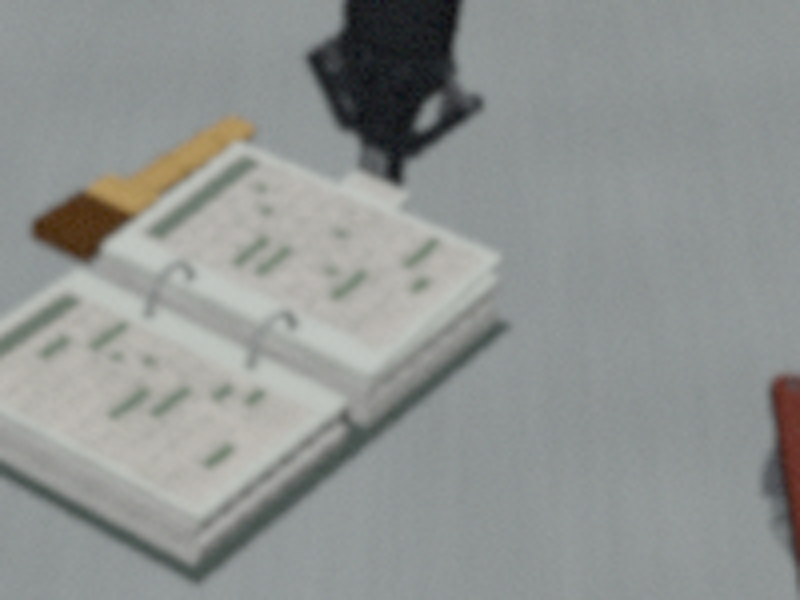

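The side view shows the leaf rising with the tab, now at z≈0.060 and about 0.1 rad, while the next leaf stays down. I'll keep lifting along the arc.

```bash
python3 -m pendant '[[-1,0.3,0.5,5,0],[-1,0.3,0.6,5,0],[-1,0.5,0.8,5,0],[-1,0,0,0,0]]' | egrep 'eef|force'; python3 -m pendant '[[-1,0.6,1,5,0],[-1,0.7,1.2,5,0],[-1,0.8,1.2,5,0],[-1,0,0,0,0]]' | egrep 'clock|eef|force'
cat > look.py <<'E'
import sys
from h import *
k=sys.argv[1]
p,d=camera('side'); c=p[50:290,240:560]
cv2.imwrite(f"pics/side{k}.png",cv2.resize(c,(800,600),interpolation=cv2.INTER_CUBIC))
p,d=camera('top');np.save('toplast.npy',d)
cv2.imwrite(f"pics/top{k}.png",cv2.resize(p[160:400,300:620],(800,600),interpolation=cv2.INTER_CUBIC))
o=np.array([.4629,-.0706]);y=np.radians(-31.78);ex=np.array([np.cos(y),np.sin(y)]);ey=np.array([-ex[1],ex[0]])
vv,uu=np.mgrid[160:400,300:620];dd=d[160:400,300:620]
P=bydepth('top',np.c_[uu.ravel(),vv.ravel()],d);b=(P[:,:2]-o)@np.c_[ex,ey]
for xs in (-.08,.08):
    print(xs,[(float(yy),round(float(np.median(P[w,2])),3)) for yy in np.arange(-.18,.19,.03).round(3) if (w:=(abs(b[:,0]-xs)<.01)&(abs(b[:,1]-yy)<.006)).any()])
s=bot.get_state();t=(s['eef_pos'][:2]-o)@np.c_[ex,ey];print('tcp binder',t.round(4),s['eef_pos'][2].round(4),s['contact_force'].round(1),s['clock'])
E
python3 look.py 4
```

```text
eef_pos: [0.3711, -0.2344, 0.0544]
contact_force: [-6.4, -7.9, 1.4]
clock: 6.02
eef_pos: [0.373, -0.2316, 0.0696]
contact_force: [-7.7, -9.1, 3.2]
-0.08 [(-0.18, 0.04), (-0.15, 0.456), (-0.12, 0.075), (-0.09, 0.068), (-0.06, 0.06), (-0.03, 0.051), (0.0, 0.004), (0.03, 0.04), (0.06, 0.04), (0.09, 0.04), (0.12, 0.041), (0.15, 0.04), (0.18, 0.001)]
0.08 [(-0.18, 0.002), (-0.15, 0.082), (-0.12, 0.074), (-0.09, 0.068), (-0.06, 0.06), (-0.03, 0.052), (0.0, 0.004), (0.03, 0.039), (0.06, 0.041), (0.09, 0.041), (0.12, 0.041), (0.15, 0.04), (0.18, 0.039)]
tcp binder [ 0.0084 -0.1843] 0.0694 [-7.7 -9.4  2.8] 6.125
```

View pics/side4.png

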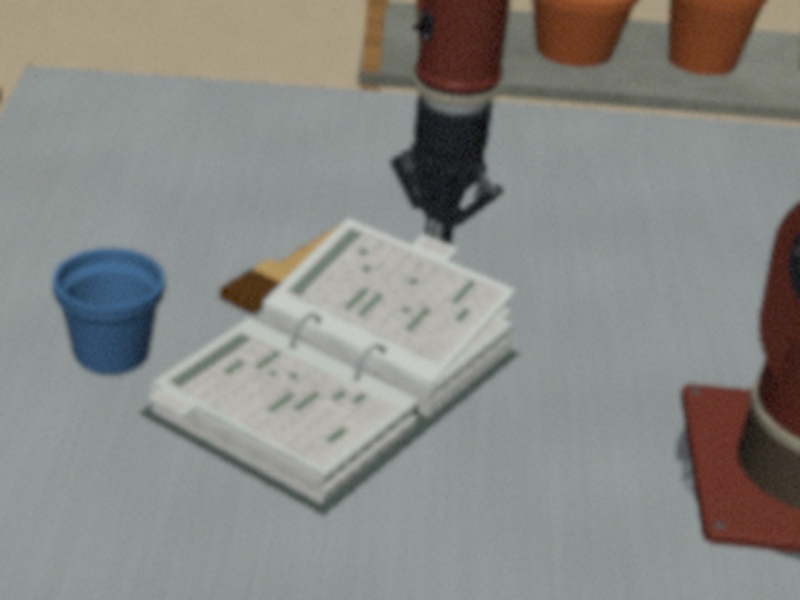

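The leaf is at about 0.26 rad, the next leaf (z 0.040) and binder are unmoved, and the push is about 12 N. I'll continue along the arc with slightly less inward push.

```bash
python3 -m pendant '[[-1,0.7,1.2,7,0],[-1,1,1.7,7,0],[-1,1.3,2.1,7,0],[-1,1.5,2.5,7,0],[-1,0,0,0,0]]' | egrep 'eef|force'; python3 -m pendant '[[-1,1.8,2.9,7,0],[-1,2,3.2,7,0],[-1,2.1,3.4,7,0],[-1,2.2,3.6,7,0],[-1,0,0,0,0]]' | egrep 'clock|eef|force'
python3 look.py 5
```

```text
eef_pos: [0.3782, -0.2234, 0.0978]
contact_force: [-5.8, -4.9, 3.9]
clock: 7.38
eef_pos: [0.3868, -0.2101, 0.1261]
contact_force: [-5.2, -6.4, 4.4]
-0.08 [(-0.18, 0.04), (-0.12, 0.499), (-0.09, 0.108), (-0.06, 0.087), (-0.03, 0.065), (0.0, 0.004), (0.03, 0.04), (0.06, 0.04), (0.09, 0.04), (0.12, 0.041), (0.15, 0.04), (0.18, 0.001)]
0.08 [(-0.18, -0.0), (-0.12, 0.127), (-0.09, 0.106), (-0.06, 0.086), (-0.03, 0.065), (0.0, 0.005), (0.03, 0.04), (0.06, 0.041), (0.09, 0.04), (0.12, 0.04), (0.15, 0.04), (0.18, 0.038)]
tcp binder [ 0.0087 -0.1589] 0.1258 [-5.3 -5.4  4.4] 7.475
```

View pics/side5.png

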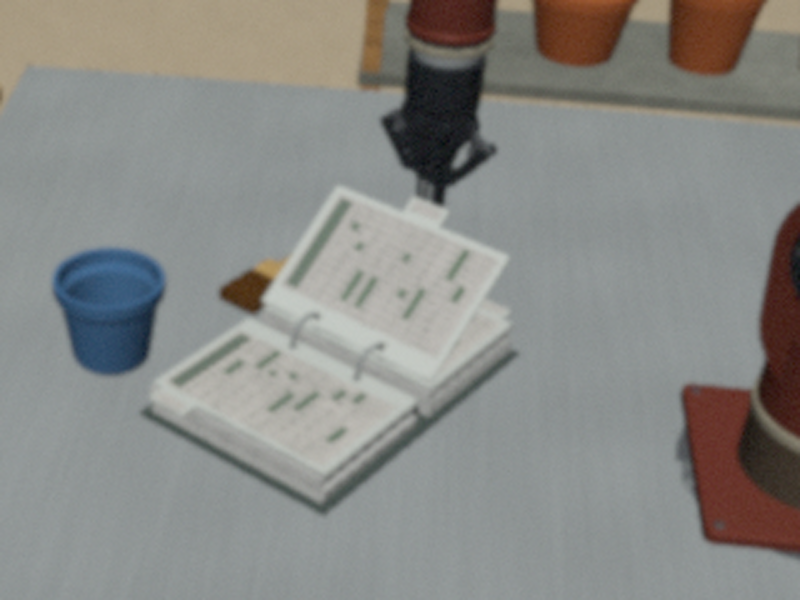

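```bash
python3 -m pendant '[[-1,2.8,4.5,7.2,0],[-1,3,4.8,7.2,0],[-1,3.2,5.1,6.8,0],[-1,3.3,5.4,6.5,0],[-1,3.5,5.6,6.2,0],[-1,0,0,0,0]]' | egrep 'eef|force'; python3 -m pendant '[[-1,3.6,5.9,5.8,0],[-1,3.8,6.1,5.4,0],[-1,3.9,6.3,5.1,0],[-1,4.1,6.5,4.6,0],[-1,4.2,6.8,4.3,0],[-1,0,0,0,0]]' | egrep 'clock|eef|force'
python3 look.py 6
```

```text
eef_pos: [0.4035, -0.1838, 0.1599]
contact_force: [-0.0, -2.0, 1.2]
clock: 8.98
eef_pos: [0.423, -0.1512, 0.1846]
contact_force: [0.6, -0.4, 0.8]
-0.08 [(-0.18, 0.039), (-0.15, 0.04), (-0.12, 0.039), (-0.09, 0.619), (-0.06, 0.55), (-0.03, 0.111), (0.0, 0.008), (0.03, 0.04), (0.06, 0.04), (0.09, 0.04), (0.12, 0.041), (0.15, 0.04), (0.18, 0.001)]
0.08 [(-0.15, 0.035), (-0.12, 0.04), (-0.06, 0.174), (-0.03, 0.111), (0.0, 0.006), (0.03, 0.04), (0.06, 0.04), (0.09, 0.041), (0.12, 0.04), (0.15, 0.04), (0.18, 0.037)]
tcp binder [ 0.0084 -0.0904] 0.1842 [-1.  -0.6 -0.1] 9.075
```

View pics/side6.png

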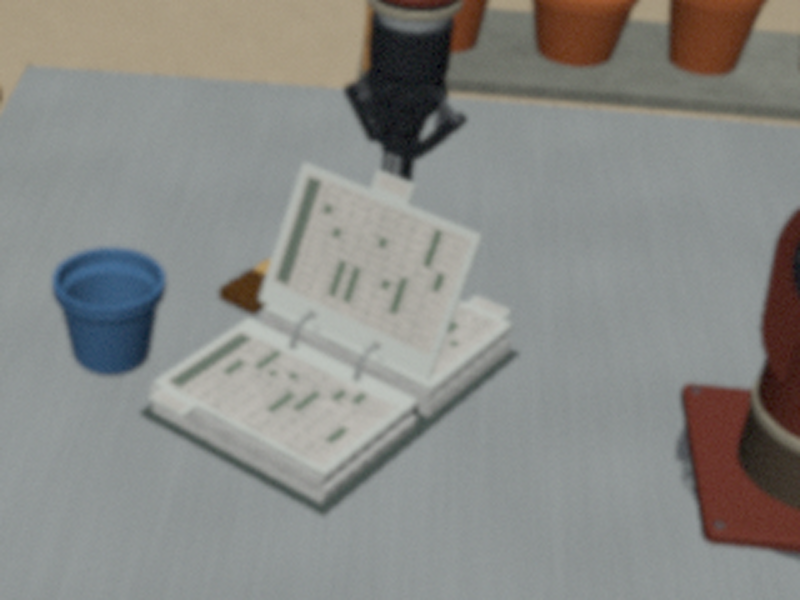

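The leaf is at about 1.1 rad with the next leaf and binder still in place. I'll push on to vertical.

```bash
python3 -m pendant '[[-1,4.5,7.2,3,0],[-1,4.5,7.2,3,0],[-1,4.5,7.2,2,0],[-1,4.5,7.2,2,0],[-1,4.5,7.2,2,0],[-1,0,0,0,0]]' | egrep 'eef|force'; python3 -m pendant '[[-1,4.5,7.2,1,0],[-1,4.5,7.2,1,0],[-1,4.5,7.2,0,0],[-1,4.5,7.2,0,0],[-1,4.5,7.2,0,0],[-1,0,0,0,0]]' | egrep 'clock|eef|force'
python3 look.py 7
```

```text
eef_pos: [0.4455, -0.1152, 0.1965]
contact_force: [0.8, -0.3, -0.2]
clock: 10.58
eef_pos: [0.4678, -0.0793, 0.1983]
contact_force: [0.1, 0.5, 0.4]
-0.08 [(-0.18, 0.039), (-0.15, 0.04), (-0.12, 0.04), (-0.09, 0.04), (-0.06, 0.645), (-0.03, 0.639), (0.0, 0.592), (0.03, 0.039), (0.06, 0.04), (0.09, 0.04), (0.12, 0.041), (0.15, 0.04), (0.18, 0.0)]
0.08 [(-0.03, 0.04), (0.0, 0.007), (0.03, 0.04), (0.06, 0.04), (0.09, 0.04), (0.12, 0.04), (0.15, 0.04), (0.18, 0.039)]
tcp binder [ 0.0089 -0.0056] 0.1983 [0.2 0.6 0.1] 10.675
```

View pics/side7.png

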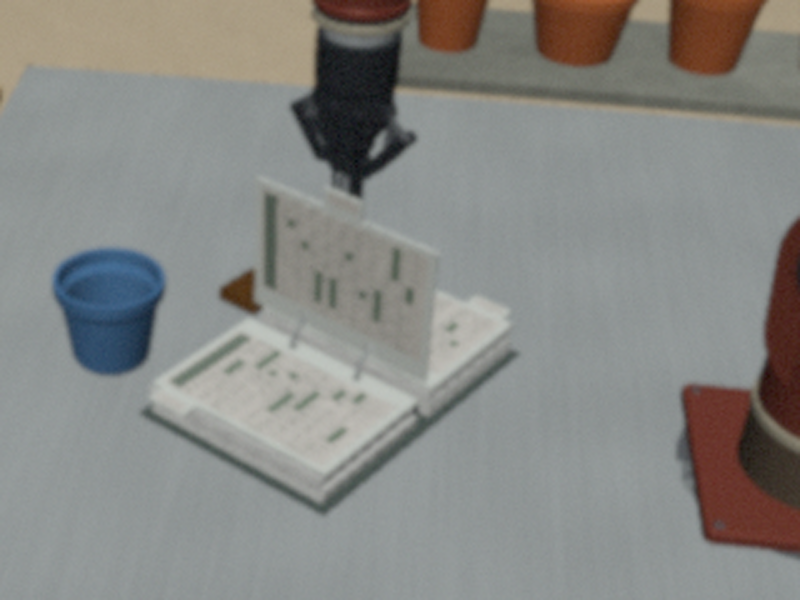

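The leaf is upright, with the fingertip behind its under face. I'll push left and down along the arc.

```bash
python3 -m pendant '[[-1,4.3,6.9,0,0],[-1,4.3,6.9,-0.5,0],[-1,4.2,6.7,-1,0],[-1,4.2,6.7,-1,0],[-1,4,6.5,-2,0],[-1,4,6.5,-2,0],[-1,4,6.3,-3,0],[-1,4,6.3,-3,0],[-1,0,0,0,0]]' | egrep 'eef|force'; python3 look.py 8
```

```text
eef_pos: [0.5007, -0.0266, 0.1856]
contact_force: [-0.3, -0.5, 0.4]
-0.08 [(-0.12, 0.04), (-0.09, 0.04), (-0.06, 0.041), (-0.03, 0.642), (0.0, 0.639), (0.03, 0.619), (0.06, 0.532), (0.09, 0.04), (0.12, 0.04), (0.15, 0.04), (0.18, 0.0)]
0.08 [(0.06, 0.041), (0.09, 0.04), (0.12, 0.04), (0.15, 0.04), (0.18, 0.039)]
tcp binder [0.0092 0.0566] 0.1859 [0.4 0.  0.2] 11.9
```

View pics/side8.png

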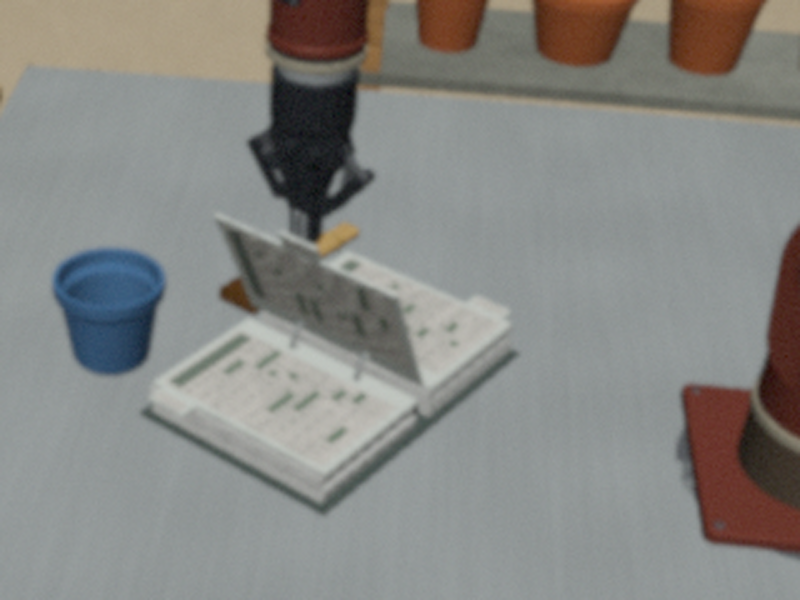

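```bash
python3 -m pendant '[[-1,3.7,6,-3.7,0],[-1,3.7,6,-3.7,0],[-1,3.5,5.7,-4.3,0],[-1,3.5,5.7,-4.4,0],[-1,3.3,5.3,-5,0],[-1,3.3,5.3,-5.1,0],[-1,3,4.8,-5.6,0],[-1,3,4.8,-5.6,0],[-1,0,0,0,0]]' | egrep 'eef|force'; python3 -m pendant '[[-1,2.7,4.3,-6.1,0],[-1,2.7,4.3,-6.2,0],[-1,2.3,3.8,-6.6,0],[-1,2.3,3.8,-6.7,0],[-1,2,3.2,-7,0],[-1,2,3.2,-7.1,0],[-1,1.6,2.6,-7.4,0],[-1,1.6,2.6,-7.4,0],[-1,0,0,0,0]]' | egrep 'eef|force';python3 look.py 9
```

```text
eef_pos: [0.5273, 0.0168, 0.1479]
contact_force: [0.8, -0.1, 0.0]
eef_pos: [0.5444, 0.0443, 0.0933]
contact_force: [0.0, -0.2, 0.7]
-0.08 [(-0.03, 0.599), (0.0, 0.6), (0.03, 0.592), (0.06, 0.575), (0.09, 0.545), (0.12, 0.449), (0.15, 0.091), (0.18, 0.0)]
0.08 [(-0.18, 0.0), (-0.15, 0.04), (-0.12, 0.04), (-0.09, 0.041), (-0.06, 0.041), (0.15, 0.476)]
tcp binder [0.0092 0.1406] 0.094 [-0.   0.9  1.1] 14.25
```

View pics/side9.png

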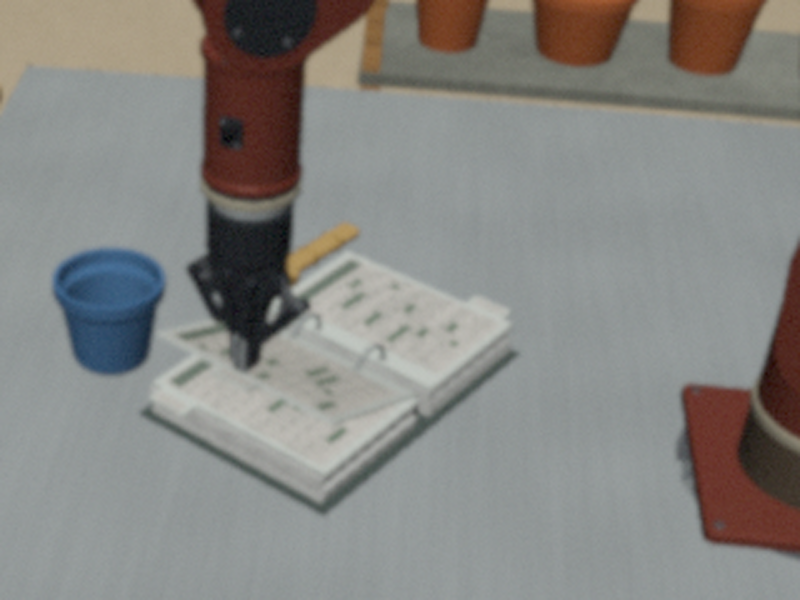

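The leaf is at about 2.8 rad. I'll finish the arc and press it down softly.

```bash
python3 -m pendant '[[-1,1.2,2,-7.5,0],[-1,1.2,2,-7.5,0],[-1,0.8,1.3,-7.7,0],[-1,0.8,1.3,-7.7,0],[-1,0.4,0.6,-7,0],[-1,0.2,0.3,-6,0],[-1,0,0,-3,0],[-1,0,0,0,0]]' | egrep 'eef|force'; for i in 1 2 3 ; do python3 -m pendant '[[-1,0,0,-2,0],[-1,0,0,0,0]]' | egrep 'eef|force'; done
```

```text
eef_pos: [0.5492, 0.0515, 0.0474]
contact_force: [-0.4, 0.8, -0.4]
eef_pos: [0.5493, 0.0515, 0.0456]
contact_force: [-0.1, 0.3, 0.0]
eef_pos: [0.5493, 0.0516, 0.0435]
contact_force: [-0.2, -0.4, -0.2]
eef_pos: [0.5495, 0.0516, 0.0431]
contact_force: [-7.2, -1.9, 18.6]
```

Firm contact came at z=43.1 mm with 18.6 N, which matches a leaf flat on the pile. I'll retreat upward and check.

```bash
python3 -m pendant '[[-1,0,0,3,0],[-1,0,0,10,0],[-1,0,0,40,0],[-1,0,0,50,0],[-1,0,0,50,0],[-1,-20,-40,20,0],[-1,-20,-50,0,0],[-1,-20,-50,0,0],[-1,-20,-50,0,0],[-1,-20,-50,0,0],[-1,0,-50,0,0],[-1,0,-50,0,0],[-1,0,0,0,0],[-1,0,0,0,0]]'; python3 look.py 10
python3 - <<'E'
from h import *
p,d=camera('top')
print([bydepth('top',[x],d).round(4).tolist() for x in [(380,215),(360,270),(400,300),(440,240),(390,260)]])
a=cv2.imread('pics/top0.png');
f=lambda i:(i[300:400,320:420].astype(int))
print(abs(f(a)-f(p)).max(2).mean())
E
```

```text
clock: 17.75
eef_pos: [0.4495, -0.2878, 0.2147]
tool_rot: [-180.0, -0.0, 58.3]
contact_force: [-0.3, 0.6, 0.6]
grip_width: -0.0002
-0.08 [(-0.18, 0.039), (-0.15, 0.04), (-0.12, 0.04), (-0.09, 0.04), (-0.06, 0.04), (-0.03, 0.039), (0.0, 0.004), (0.03, 0.043), (0.06, 0.044), (0.09, 0.044), (0.12, 0.044), (0.15, 0.044), (0.18, 0.001)]
0.08 [(-0.18, 0.275), (-0.15, 0.366), (-0.12, 0.04), (-0.09, 0.04), (-0.06, 0.04), (-0.03, 0.04), (0.0, 0.005), (0.03, 0.043), (0.06, 0.044), (0.09, 0.044), (0.12, 0.044), (0.15, 0.044), (0.18, 0.038)]
tcp binder [ 0.1028 -0.1909] 0.2149 [ 0.1  0.4 -0.8] 17.85
[[[0.5947, 0.0349, 0.0431]], [[0.4847, 0.0778, 0.0441]], [[0.4231, -0.0012, 0.0431]], [[0.5421, -0.0858, 0.0415]], [[0.5036, 0.0171, 0.0435]]]
2.5147
```

View pics/top10.png

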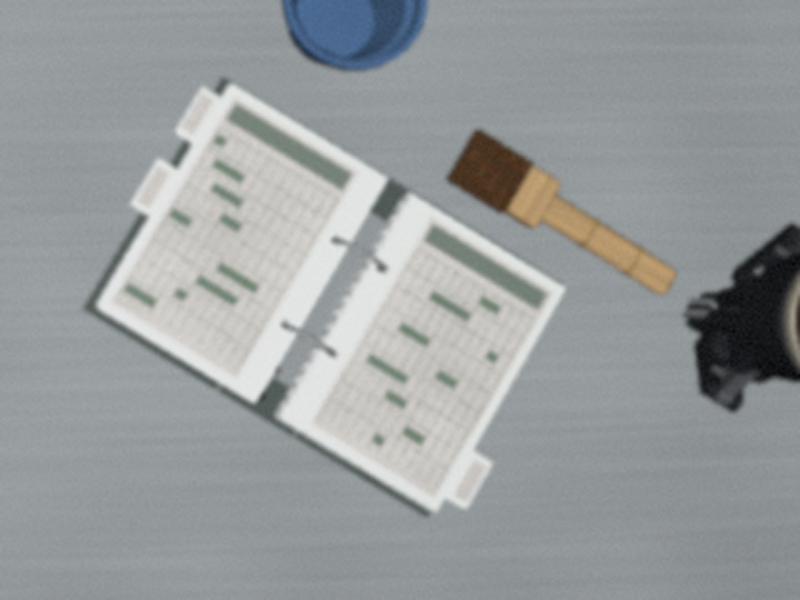

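View pics/side10.png

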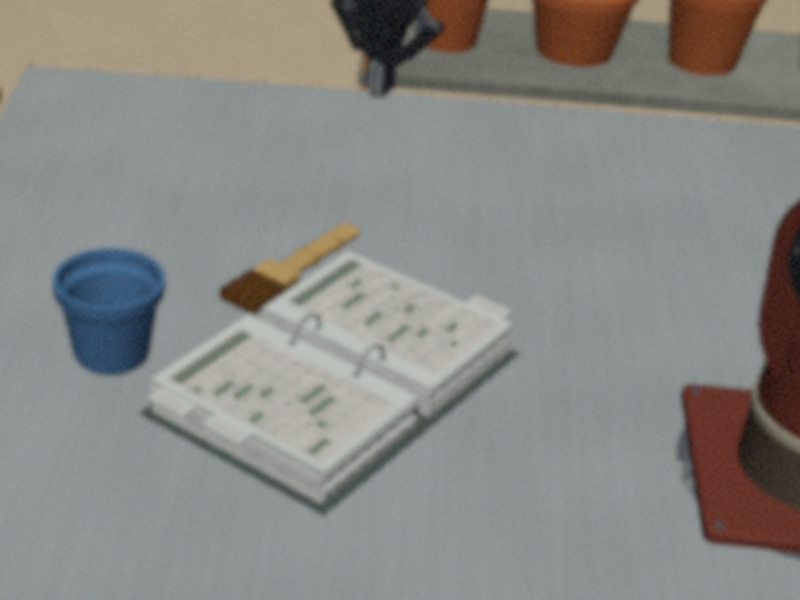

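The views show the top tab now on the left at zoom (153,188), an even leaf height of 43–44 mm there, the right pile at 40 mm, and the binder outline unchanged. The gripper is clear, so I'm handing in.

```bash
python3 -c "
from rig import bot
print(bot.close_job())"
```

```text
the job is handed in; nothing more can be done
None
```

I turned the top leaf over the arches and it now lies flat on the left-hand pile. I handed the job in at about 18 s of the 43 s allowed. I did it with the shut fingertips: I pressed on the outer edge of its tab and lifted, then pushed the leaf past upright and pressed it down.

My last checks before handing in:
- **Top leaf:** its top face reads an even 43–44 mm across the left pile, so it is flat to about 0.01 rad. My final press met firm contact at 43.1 mm with about 19 N.
- **Next leaf:** it still lies flat on the right at 40 mm, with its tab where it was.
- **Binder:** I saw no visible movement when comparing pictures from before and after. I did not measure its final position to the millimetre. The sideways push on the tab peaked at about 12 N.
- **Other things:** the pot and brush look unmoved. I did not go near the trays or trowel, and did not check them again at the end.
- **Robot:** it ended at a height of 215 mm, touching nothing.

No check failed or disagreed with another.

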